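# Open the pastry case window to the marker

## Robot

A 6-joint arm with a two-finger parallel gripper is mounted at the origin on the work surface. World frame = base frame: x ahead of the robot, y to its left, z up, the work surface at z = 0. Lengths are in m, angles in degrees, forces in N, time in s.
With the tool pointing down it reaches from about 0.275 to 0.75 m from the base axis. Payload 10.2 kg.
Tool frame: the origin (TCP) lies at the very end of the fingers, on their centre line; the grasp point (between the pads) lies 19 mm behind it; z points along the fingers, y is the line along which they close (so a half turn about z gives the same grasp; the last joint's range is limited). The gripper opens to 85 mm and grips with 20 to 120 N. Pads are 22 mm wide; open, the fingers measure 114 mm over their backs; the gripper's body (76 mm by 85 mm) begins 54 mm behind the grasp point. The pads swing forward as they close: fully open they stand 13 mm farther back than shut.
Start: joints at [52.861, 17.928, 85.812, -0, 76.261, -12.8], TCP at [0.216, 0.478, 0.192] pointing down, gripper open.
Joint ranges: [-168.41, 168.41], [-55.51, 124.54], [10.69, 146.95], [-70.63, 250.63], [1, 178], [-165.06, 165.06]. Speed limits (degrees/s): [136.94, 136.94, 172.46, 180, 180, 180].

## Interface

Orientations are given as a 3x3 rotation matrix whose columns are the frame's x, y, z axes.
In Python, from rig import * gives the robot as it stands.
- The arm moves only by the tool drive_tool, never from a script. Its arguments are lists of equal length, an entry for each row: "fingers": the closure in counts, from 0 (fully open) to 255 (shut); "xyz": the shift along the tool's x, y, z each as a share of 0.4 m, from -1 to 1, a list of three; "twist": the turn about the tool's z as a share of pi/4 rad, from -1 to 1. A call has 1 to 20 rows; each row is the pose to reach, as a shift and turn from the pose commanded when the call began, along the tool's axes at that moment; what a row does not reach only later rows make up. A row lasts 1/12 s, in which the tool goes at most 41.7 mm and 7.16 degrees, less where a joint would pass 70% of its speed; a pose out of reach is approached as far as the arm can. A call with a number of a shift or a turn outside -1 to 1 is refused whole. A call with a gripper value outside its range is refused whole. The fingers move at their own pace and stop on an object; the grip force is fixed at half the most. Time passes only in rows, so rows that repeat a pose let the fingers close. It gives the time, the measured TCP pose, the force, the opening and the grip force at its end, in the units of the state.
- sense(): the state, without advancing time (a new reading comes with each control period).
- get_image(name): name is "side" or "top" or "wrist"; returns a dict with "pixels" (420x560x3 uint8, red, green, blue), "fovy" (degrees; the focal length in pixels is half the picture's height over the tangent of half this angle, whatever the lens; pixels are square), "cx", "cy" (the principal point, pixels), "R" (3x3) and "t" (3): a world point X has camera coordinates R X + t; the wrist camera has in their place "T_tool_cam" (4x4, takes a point from camera to tool coordinates, whose origin is the TCP and whose axes are the flange's). Camera axes: x right, y down, z forward; pixel columns grow to the right and rows downward; lengths in m; the calibration is good to about 2 mm. A picture is of the moment at which its call begins: read the wrist's pose just before it. There is no depth.
- sign_off(): hands the job in; it is judged then, once.
Trained networks look in a picture, given as the dict that the camera call returned (one of the last four; its "shot" number tells which), for a name from the list of things; names that differ only in an ending like _2 or _b are one class to them, and where a whole thing is asked for, a point or a joint stands for the part that bears it (a point fixed in the world has none). Each returns a list of dicts, best first, with "conf" (0 to 1); they miss things now and then, are a little off and sometimes report something else, mostly with a low value. They report only what shows in the picture. A call takes as long as a camera call.
- boxes_of(thing, picture): "location" ([x, y, z] in m, in the coordinates of the camera as it stood for that picture, good to about 4 mm: the middle of the surface that is visible of it).
- cut_out(thing, picture): "pixels" (420x560 bool, what is visible of it).
- place_of(thing, picture): "location" ([x, y, z] in m, in the coordinates of the camera as it stood for that picture, good to about 4 mm: a listed point, or the origin of a listed thing).
The state is a dict: "clock": time; "joint_pos": joint angles; "qvel": joint speeds; "joint_torque": joint torques, N m; "tool_pos": TCP position; "tcp_rot": TCP orientation; "force": force on the tool from outside, world axes, zero at the start; "torque": the same for the moment, N m; "width": finger opening in m; "grip_force": force on a finger pad.
Only numpy, scipy, OpenCV 4.12 (cv2) and the standard library are available. Lean on these libraries where they do the work, as an engineer would, in place of code of your own. Each camera call takes 0.05 s, during which the arm holds its last target. There are 200 camera calls.

## Task

Push the sloping front window of the pastry case up with your fingertips from beneath its orange lip, without gripping it, until the lip is level with the green marker clip on the rail beside it. Leave the window standing there, and do not disturb the clip or the cup, jar and shaker standing around.

Things in the scene. Friction and masses are not known exactly. Their poses are not given: they have to be found in the camera images.
- case: Fixed pastry case, 420 mm wide (y), 347 high, waffles inside. Origin: on the work surface, middle of the foot of its front; x horizontal to its back, y left, z up. Base 85 mm high, front upright at x = 0; from its upper front edge (x = 0, z = 85 mm) the front plane leans back at 50 degrees from horizontal, between rails 20 mm wide at y = -195 and +195 mm. The window slides on this plane.
- sash (a joint): Travel of the window up the slope in m: 0 fully down, 0.15 at its upper stop. It is counterweighted: it stays wherever it is left (it neither falls nor rises), and 2 to 6 N along the slope moves it. A brass weight at the case's right rear goes down as the window goes up.
- lip_mid (a point): Middle of the orange lip on the window's lower edge: a bar 330 mm long (y), 16 thick along the slope, jutting 41 mm square out of the slope plane. Point: mid length, mid thickness, 20 mm out from the plane (nose 21 mm further out, flat underside 8 mm down the slope). Axes: z up the slope, y left, x into the case (down and away). Nothing juts out below it: fingers tilted 30 to 45 degrees fit under.
- mark (a point): Middle of the bright green marker clip, 16 mm thick along the slope, 34 wide, jutting 33 mm out, on the left (+y) rail beside the lip's end. Point: 20 mm out from the slope plane, 192 mm left of the lip's middle. Axes as lip_mid. The lip is level with it when both points are equally far up the slope, 45 to 140 mm above the lip's start. Stiff on its rail.
- cup: Loose open aluminium cup, 84 mm across the rim, 140 high. Origin: centre of its underside. Leave it alone. Cup, jar and shaker stand in front of the case, 170 mm or more to either side of its middle, in any order.
- jam_jar: Loose jar of dark red jam with brass lid, 72 mm across, 95 mm high. Origin: centre of its underside. Leave it alone.
- shaker: Loose steel sugar shaker, 58 mm across, 110 mm high. Origin: centre of its underside. Leave it alone.

How it is judged:
By the outcome, as a careful person would: the job done as asked, in the order asked, and still so for the second after the job is handed in, with the robot touching nothing.
It also fails if it takes over 42 s, if anything falls off the work surface, if the arm or the gripper's body presses on something with over 40 N, if the wrist force passes 120 N, or if a joint passes its speed limit or range.

## Working session

There is one attempt and no reset: what is moved stays moved. The work goes in short steps, Python scripts to look and compute and a tool call to move; the robot and the scene stay as the last step left them, time stands still between calls to the robot, and variables do not carry over. Pictures are saved under pics/ and viewed, at most 10 in all, crops included, and the job is handed in when it is done.

Besides the shell and the picture viewer there is one more tool, called after "Emit:" by a JSON object that holds its "method" and its "body". drive_tool: Moves the arm, as the interface text tells. Shift numbers are shares of 0.4 m and turn numbers shares of pi/4 rad, none past 1 either way. Its arguments: {"type":"object","properties":{"fingers":{"type":"array","items":{"type":"number"}},"xyz":{"type":"array","items":{"type":"array","items":{"type":"number"}}},"twist":{"type":"array","items":{"type":"number"}}},"required":["fingers","xyz","twist"]}

```bash
mkdir -p pics
cat > h.py <<'E'
from rig import *
import numpy as np, cv2
def w(img,p):
    return np.array(img["R"]).T@(np.array(p)-np.array(img["t"]))
def save(img,n): cv2.imwrite(f"pics/{n}.png",cv2.cvtColor(img["pixels"],cv2.COLOR_RGB2BGR))
def look(cams=("side","top"),things=("case","lip_mid","mark","cup","jam_jar","shaker"),tag="a"):
    for c in cams:
        i=get_image(c); save(i,f"{c}_{tag}")
        for t in things:
            for r in place_of(t,i)[:2]: print(c,t,round(r["conf"],2),w(i,r["location"]).round(4), {k:np.round(v,3).tolist() for k,v in r.items() if k not in("conf","location")})
E
python3 - <<'E'
from h import *
look(); s=sense(); print(s["clock"],np.round(s["tcp_rot"],3),s["tool_pos"],s["force"],s["width"])
for c in("side","top"):
    i=cv2.imread(f"pics/{c}_a.png")
E
```

```text
side case 0.9 [ 0.5407  0.1019 -0.0012] {}
side lip_mid 0.64 [0.5561 0.1019 0.128 ] {}
side mark 0.5 [0.6111 0.2965 0.2199] {}
side cup 0.62 [ 0.4703 -0.2274  0.0011] {}
side jam_jar 0.82 [ 0.4276 -0.0965 -0.0019] {}
side shaker 0.74 [ 0.4141  0.2693 -0.0014] {}
top case 0.6 [ 0.5434  0.0944 -0.0023] {}
top lip_mid 0.72 [0.5533 0.0973 0.1343] {}
top mark 0.67 [0.6119 0.2973 0.2173] {}
top mark 0.43 [0.5515 0.0969 0.1342] {}
top cup 0.56 [ 0.4694 -0.2283 -0.0045] {}
top jam_jar 0.87 [ 0.4329 -0.0923 -0.0007] {}
top shaker 0.96 [ 0.414   0.2624 -0.0018] {}
0.7 [[-0.911  0.412 -0.   ]
 [ 0.412  0.911 -0.   ]
 [ 0.    -0.    -1.   ]] [0.21636849 0.4783215  0.19249142] [ 0.31445951 -0.19980812  0.33691188] 0.08543539274986067
```

View pics/side_a.png

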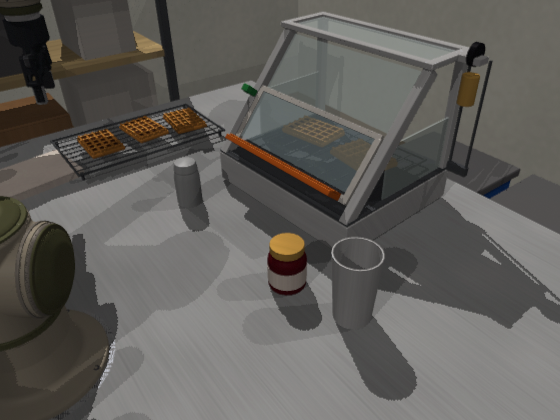

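View pics/top_a.png

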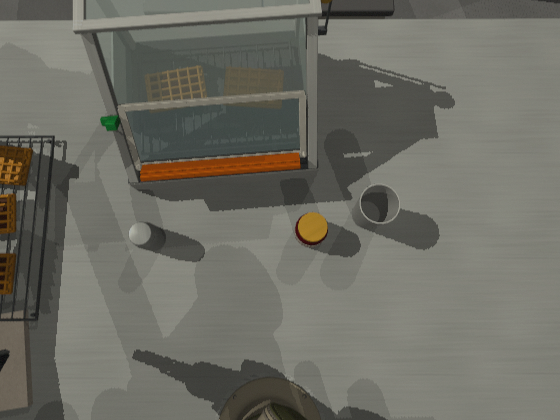

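The orange lip runs from (228,138) to (340,192) in the side view, with the clip at (250,90). In the top view the lip is at (140–300,165) and the clip at (110,122). The shaker is front left, and the jar and cup are front right, matching the network positions. The move calls can't tilt the tool, so I'll push the lip's lower front edge with shut, vertical fingertips. First I'll refine the case pose by fitting the silhouettes.

```bash
cat > fit.py <<'E'
from h import *
from scipy.optimize import minimize
a=np.radians(50); U=np.array([np.cos(a),0,np.sin(a)]); N=np.array([-np.sin(a),0,np.cos(a)]); Y=np.array([0,1.,0])
def pt(p,s,y,out):
    c,sn=np.cos(p[2]),np.sin(p[2]); R=np.array([[c,-sn,0],[sn,c,0],[0,0,1]])
    return np.array([p[0],p[1],0])+R@(np.array([0,0,.085])+s*U+y*Y+out*N)
def hull(img,p,s,yc,ly,out):
    P=np.array([pt(p,s+i*.008,yc+j*ly/2,k*out) for i in(-1,1) for j in(-1,1) for k in(0,1)])
    C=P@np.array(img["R"]).T+np.array(img["t"]); f=210/np.tan(np.radians(img["fovy"])/2)
    return cv2.convexHull((C[:,:2]/C[:,2:]*f+[img["cx"],img["cy"]]).astype(np.float32))
def loss(img,mask,p,*b):
    k=4; m=np.zeros((420*k,560*k),np.uint8)
    cv2.fillConvexPoly(m,np.round((hull(img,p,*b)+.5)*k-.5).astype(np.int32),1)
    m=cv2.resize(m.astype(np.float32),(560,420),interpolation=cv2.INTER_AREA)
    return np.abs(m-mask).sum()/mask.sum()
def masks(cams=("side","top")):
    D=[]
    for c in cams:
        i=get_image(c); hsv=cv2.cvtColor(i["pixels"],cv2.COLOR_RGB2HSV); H,S,V=hsv.transpose(2,0,1).astype(int)
        for t,lo,hi in(("lip_mid",4,14),("mark",50,85)):
            r=cut_out(t,i)
            if t=="mark": r=[q for q in r if np.median(H[q["pixels"]])>30]
            m=r[0]["pixels"].astype(np.float32) if r else None
            print(c,t,r[0]["conf"] if r else None, m.sum() if r else 0)
            if r: D.append((i,t,m))
    return D
def total(q,D):
    return sum(loss(i,m,q,q[3],0,.330,.041) if t=="lip_mid" else loss(i,m,q,q[4],.192,.034,.033) for i,t,m in D)
def fit(D,q0,st=(.005,.005,.03,.006,.006)):
    S=np.vstack([q0]+[np.array(q0)+np.eye(5)[k]*st[k] for k in range(5)])
    r=minimize(total,q0,args=(D,),method="Nelder-Mead",options=dict(initial_simplex=S,xatol=1e-4,fatol=1e-4,maxiter=800))
    return r.x,r.fun
E
python3 - <<'E'
from fit import *
D=masks()
for q0 in([.542,.098,.084,.043,.155],[.545,.1,.06,.04,.15]):
    q,f=fit(D,q0); print(q.round(4),np.degrees(q[2]).round(2),f, "lip",pt(q,q[3],0,.02).round(4),"mark",pt(q,q[4],.192,.02).round(4))
    for i,t,m in D: print(t, round(total(q,[(i,t,m)]),3))
E
```

```text
side lip_mid 0.8 9539.0
side mark 0.52 99.0
top lip_mid 0.97 13859.0
top mark 0.76 256.0
[0.5465 0.1032 0.0867 0.0383 0.1541] 4.97 2.706191062927246 lip [0.5558 0.104  0.1272] mark [0.6133 0.3017 0.2159]
lip_mid 0.909
mark 0.645
lip_mid 0.805
mark 0.347
[0.5471 0.1059 0.0579 0.0371 0.1495] 3.32 2.6885221004486084 lip [0.5556 0.1064 0.1262] mark [0.6167 0.3022 0.2124]
lip_mid 0.901
mark 0.625
lip_mid 0.813
mark 0.35
```

The lip mask covers the whole window, so I'll cut it down by colour.

```bash
python3 - <<'E'
s=open('fit.py').read()
s=s.replace('''            print(c,t,r[0]''','''            if r and t=="lip_mid":
                m=m*((H>=2)&(H<=16)&(S>150)); n,L,st,_=cv2.connectedComponentsWithStats(m.astype(np.uint8)); m=(L==1+st[1:,4].argmax()).astype(np.float32)
            if r and t=="mark":
                g=((H>45)&(H<90)&(S>90)); m=(g&(cv2.dilate(m,np.ones((9,9)))>0)).astype(np.float32)
            print(c,t,r[0]''')
open('fit.py','w').write(s)
E
python3 - <<'E'
from fit import *
D=masks()
for q0 in([.542,.098,.084,.043,.155],[.545,.1,.06,.04,.15]):
    q,f=fit(D,q0); print(q.round(4),np.degrees(q[2]).round(2),f, "lip",pt(q,q[3],0,.02).round(4),"mark",pt(q,q[4],.192,.02).round(4))
    for i,t,m in D: print(t, round(total(q,[(i,t,m)]),3),m.sum())
E
```

```text
side lip_mid 0.78 1005.0
side mark 0.65 99.0
top lip_mid 0.65 2521.0
top mark 0.48 235.0
[0.5421 0.1029 0.074  0.0392 0.1564] 4.24 1.3560630083084106 lip [0.5519 0.1036 0.1279] mark [0.6129 0.3007 0.2177]
lip_mid 0.126 1005.0
mark 0.639 99.0
lip_mid 0.154 2521.0
mark 0.437 235.0
[0.5444 0.1029 0.0686 0.038  0.1538] 3.93 1.3550797700881958 lip [0.5535 0.1035 0.1269] mark [0.6146 0.3001 0.2156]
lip_mid 0.127 1005.0
mark 0.64 99.0
lip_mid 0.148 2521.0
mark 0.44 235.0
```

Emit:
{"method": "drive_tool", "body": {"fingers": [255,255,255,255,255,255], "xyz": [[0,0,-0.05],[0,0,-0.05],[0,0,-0.05],[0,0,-0.05],[0,0,-0.05],[0,0,-0.05]], "twist": [-0.15,-0.3,-0.45,-0.6,-0.64,-0.64]}}

```text
clock: 1.8
tool_pos: [0.2164, 0.4783, 0.2125]
tcp_rot: [[-0.997, -0.079, 0.0], [-0.079, 0.997, 0.0], [-0.0, 0.0, -1.0]]
force: [0.4, 0.2, 0.4]
width: 0.0125
grip_force: 0.0
```

Emit:
{"method": "drive_tool", "body": {"fingers": [255,255,255,255,255,255,255,255,255,255,255,255,255,255,255,255,255], "xyz": [[-0.03,-0.05,0],[-0.07,-0.12,0],[-0.115,-0.2,0],[-0.16,-0.28,0],[-0.2,-0.36,0],[-0.25,-0.44,0],[-0.29,-0.52,0],[-0.34,-0.6,0],[-0.38,-0.68,0],[-0.43,-0.76,0],[-0.47,-0.84,0],[-0.51,-0.9,0],[-0.54,-0.95,0],[-0.55,-0.98,0],[-0.555,-0.99,0],[-0.555,-0.99,0],[-0.555,-0.99,0]], "twist": [0,0,0,0,0,0,0,0,0,0,0,0,0,0,0,0,0]}}

```text
clock: 3.22
tool_pos: [0.4682, 0.1013, 0.2125]
tcp_rot: [[-0.997, -0.077, -0.0], [-0.077, 0.997, 0.0], [0.0, 0.0, -1.0]]
force: [-0.5, -0.1, -0.3]
width: 0.0003
grip_force: 0.0
```

Run:
```python
from h import *
for c in("side","wrist"):
    i=get_image(c); save(i,c+"_b")
```

```text
(no output)
```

View pics/side_b.png

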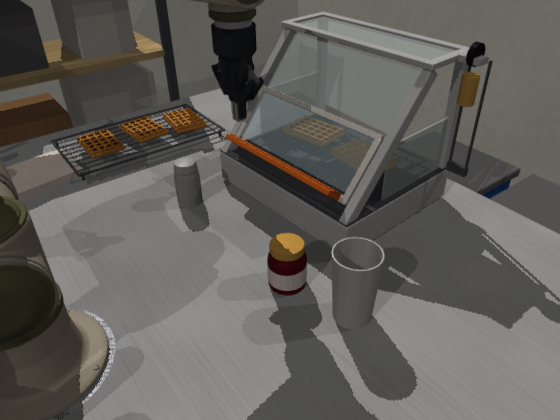

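View pics/wrist_b.png

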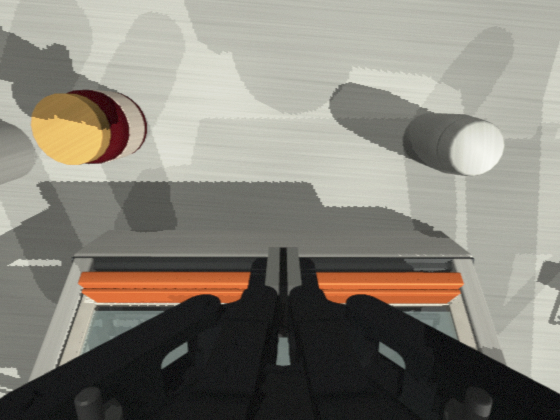

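Side view: the shut fingertips are at (240,112), in front of and above the lip. Wrist view: they are centred on it at column 283, with the lip spanning 80–462. I'll lower the tip and then approach slowly.

Emit:
{"method": "drive_tool", "body": {"fingers": [255,255,255,255,255,255,255,255,255,255,255,255,255,255,255], "xyz": [[0,0,0.04],[0,0,0.1],[0,0,0.16],[0,0,0.21],[0,0,0.225],[0,0,0.225],[-0.03,0,0.225],[-0.06,0,0.225],[-0.085,0,0.225],[-0.1,0,0.225],[-0.11,0,0.225],[-0.115,0,0.225],[-0.12,0,0.225],[-0.125,0,0.225],[-0.125,0,0.225]], "twist": [0,0,0,0,0,0,0,0,0,0,0,0,0,0,0]}}

```text
clock: 4.57
tool_pos: [0.5185, 0.1047, 0.1226]
tcp_rot: [[-0.997, -0.078, 0.0], [-0.078, 0.997, -0.0], [-0.0, -0.0, -1.0]]
force: [0.3, 0.3, 0.1]
width: 0.0002
grip_force: 0.0
```

Emit:
{"method": "drive_tool", "body": {"fingers": [255,255,255,255,255], "xyz": [[-0.005,0,0],[-0.01,0,0],[-0.015,0,0],[-0.015,0,0],[-0.015,0,0]], "twist": [0,0,0,0,0]}}

```text
clock: 4.98
tool_pos: [0.5244, 0.1052, 0.1224]
tcp_rot: [[-0.997, -0.078, -0.0], [-0.078, 0.997, -0.0], [0.0, 0.0, -1.0]]
force: [-0.2, 0.0, -0.6]
width: 0.0003
grip_force: 0.0
```

Run:
```python
from fit import *
D=masks()
q,f=fit(D,[.5435,.103,.074,.039,.155]); print(q.round(4),f,sense()["force"])
i=get_image("side"); cv2.imwrite("pics/side_c.png",cv2.cvtColor(cv2.resize(i["pixels"][70:220,180:380],None,fx=4,fy=4,interpolation=cv2.INTER_CUBIC),cv2.COLOR_RGB2BGR))
```

```text
side lip_mid 0.76 953.0
side mark None 0
top lip_mid 0.71 934.0
top mark 0.81 229.0
[0.5451 0.1007 0.082  0.0378 0.1572] 2.7173235416412354 [-0.41742064  0.25502088 -0.23785524]
```

View pics/side_c.png

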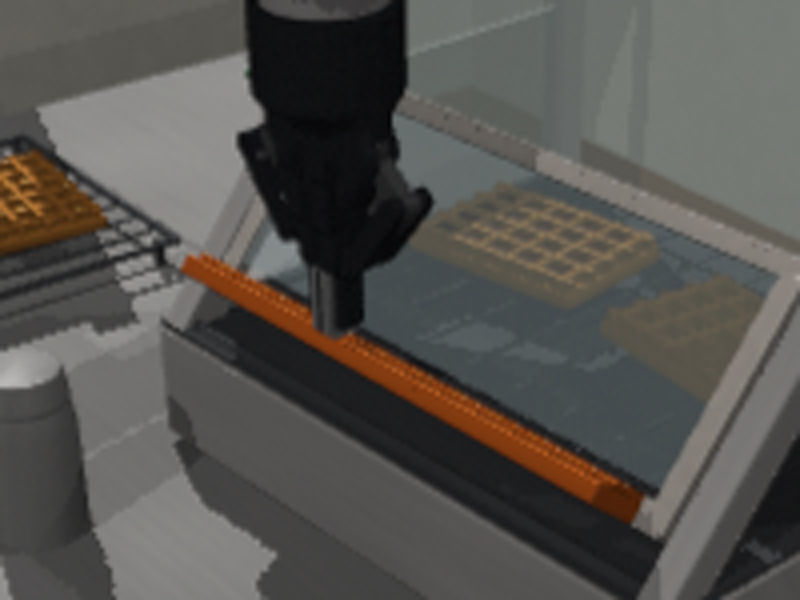

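The crop shows the fingertip's lower end at (340,337), just in front of the lip and barely reaching its lower edge. I'll check the tip depth by projection.

Run:
```python
from fit import *
i=get_image("side"); f=210/np.tan(np.radians(i["fovy"])/2)
def pr(X):
    C=np.array(i["R"])@X+np.array(i["t"]); return ((C[:2]/C[2]*f+[i["cx"],i["cy"]]-[180,70])*4).round(0)
s=sense(); T=np.array(s["tool_pos"]); R=np.array(s["tcp_rot"])
print("tcp",pr(T),pr(T+R@[-.011,0,0]),pr(T+R@[.011,0,0]))
for q in([.5428,.1029,.074,.0389],[.5444,.1029,.0686,.038]):
    C=pt(q,q[3]-.008,0,.041); print(C.round(4),[pr(pt(q,q[3]-.008,y,.041)) for y in(-.165,0,.165)],[pr(pt(q,q[3]+.008,y,.041)) for y in(-.165,0,.165)])
```

```text
tcp [340. 393.] [357. 386.] [324. 401.]
[0.5313 0.102  0.135 ] [array([578., 499.]), array([354., 371.]), array([171., 266.])] [array([595., 469.]), array([369., 344.]), array([184., 241.])]
[0.5323 0.1021 0.1343] [array([578., 500.]), array([356., 371.]), array([174., 266.])] [array([595., 470.]), array([370., 344.]), array([187., 241.])]
```

Run:
```python
from h import *
a=get_image("wrist")["pixels"]; b=get_image("side")["pixels"][130:175,235:295]; c=get_image("top")["pixels"][120:200,100:330]
A=cv2.resize(a[200:420],(560,220)); B=cv2.resize(b,None,fx=6,fy=6,interpolation=cv2.INTER_NEAREST); C=cv2.resize(c,(430,150))
o=np.zeros((500,800,3),np.uint8); o[:220,:560]=A; o[225:225+270,:360]=B; o[225:375,365:795]=C
cv2.imwrite("pics/d.png",o[:,:,::-1])
```

```text
(no output)
```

View pics/d.png

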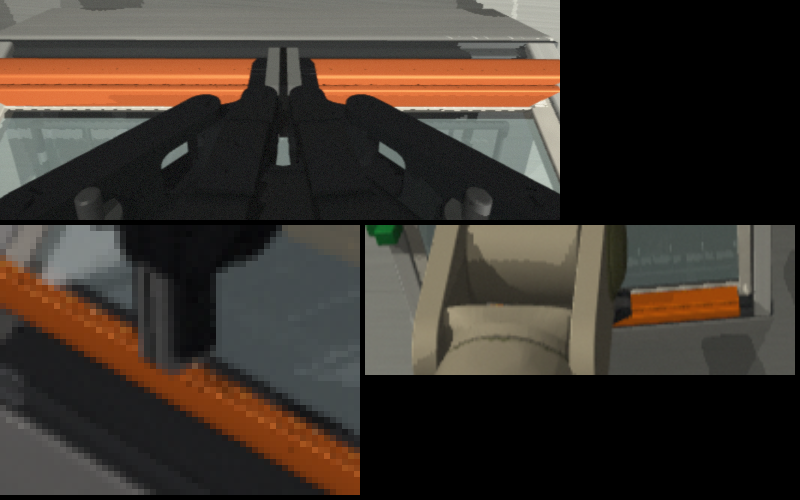

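Wrist view: fingertips at (283,48) in the crop are fully visible in front of the lip. Side zoom: the finger ends at (165,370), right on the lip's top stripe. I'll check the TCP projection in both cameras against that.

Run:
```python
from fit import *
i=get_image("side"); f=210/np.tan(np.radians(i["fovy"])/2); R,t=np.array(i["R"]),np.array(i["t"])
pr=lambda X:((lambda C:(C[:2]/C[2]*f+[i["cx"],i["cy"]]).round(1))(R@X+t))
print("cam pos",(-R.T@t).round(3),"f",f,i["cx"],i["cy"],"lip edge dist",np.linalg.norm(-R.T@t-[.53,.1,.13]))
print("tip in side_b", pr(np.array([.4682,.1013,.2125])),"cur",pr(np.array(sense()["tool_pos"])))
s=sense(); k=get_image("wrist"); M=np.array(k["T_tool_cam"]); print(M.round(3))
Ci=np.linalg.inv(M); g=210/np.tan(np.radians(k["fovy"])/2)
prw=lambda p:((lambda C:(C[:2]/C[2]*g+[k["cx"],k["cy"]]).round(1))((Ci@np.r_[p,1])[:3]))
print("tcp in wrist",prw([0,0,0]),prw([0,0,-.019]))
T=np.array(s["tool_pos"]);Rt=np.array(s["tcp_rot"])
q=[.5435,.1029,.074,.0385]
for ds in(-.008,.008):
  for out in(0,.041): print(ds,out,prw(Rt.T@(pt(q,q[3]+ds,0.0,out)-T)))
for n in("lip_mid",):
  for r in place_of(n,k)[:2]: print(n,r["conf"],T+Rt@(M@np.r_[r["location"],1])[:3])
```

```text
cam pos [ 0.022 -0.639  0.641] f 491.3366719150837 282.6729847413369 213.25104841997253 lip edge dist 1.0325510229571766
tip in side_b [241.  137.7] cur [265.1 168.3]
[[ 0.001 -0.959 -0.283  0.073]
 [ 1.     0.     0.001  0.001]
 [-0.001 -0.283  0.959 -0.181]
 [ 0.     0.     0.     1.   ]]
tcp in wrist [281.4 236. ] [281.3 249.4]
-0.008 0 [275.7 282.2]
-0.008 0.041 [274.7 256.1]
0.008 0 [275.4 306.5]
0.008 0.041 [274.2 283.8]
```

The side and wrist views both show the shut fingertips ending about 25–30 mm short of the reported TCP, so the tip is still above the lip's lower edge. I'll back off and go lower, staying clear of the case base.

Emit:
{"method": "drive_tool", "body": {"fingers": [255,255,255,255,255,255,255,255], "xyz": [[0.04,0,0],[0.06,0,0],[0.06,0,0.02],[0.06,0,0.05],[0.06,0,0.07],[0.06,0,0.075],[0.06,0,0.075],[0.06,0,0.075]], "twist": [0,0,0,0,0,0,0,0]}}

```text
clock: 6.35
tool_pos: [0.5007, 0.1033, 0.0926]
tcp_rot: [[-0.997, -0.078, 0.0], [-0.078, 0.997, 0.0], [-0.0, 0.0, -1.0]]
force: [-0.8, -0.2, -0.5]
width: -0.0005
grip_force: 0.0
```

Run:
```python
from h import *
a=get_image("wrist")["pixels"]; i=get_image("side"); b=i["pixels"][125:200,210:300]
f=210/np.tan(np.radians(i["fovy"])/2); R,t=np.array(i["R"]),np.array(i["t"]); s=sense(); T=np.array(s["tool_pos"])
for d in (0,.02,.03): 
    C=R@(T+[0,0,d])+t; p=C[:2]/C[2]*f+[i["cx"],i["cy"]]; print(d,((p-[210,125])*5).round())
A=cv2.resize(a[200:420,150:410],None,fx=1.3,fy=1.3); B=cv2.resize(b,None,fx=5,fy=5,interpolation=cv2.INTER_NEAREST)
o=np.zeros((400,800,3),np.uint8); o[:375,:450]=B; o[:A.shape[0],455:455+A.shape[1]]=A
cv2.imwrite("pics/e.png",o[:,:,::-1]); print(T,s["force"])
```

```text
0 [235. 297.]
0.02 [233. 256.]
0.03 [232. 235.]
[0.50079574 0.10330029 0.09288807] [ 0.53153567 -0.16045559 -0.49930101]
```

View pics/e.png

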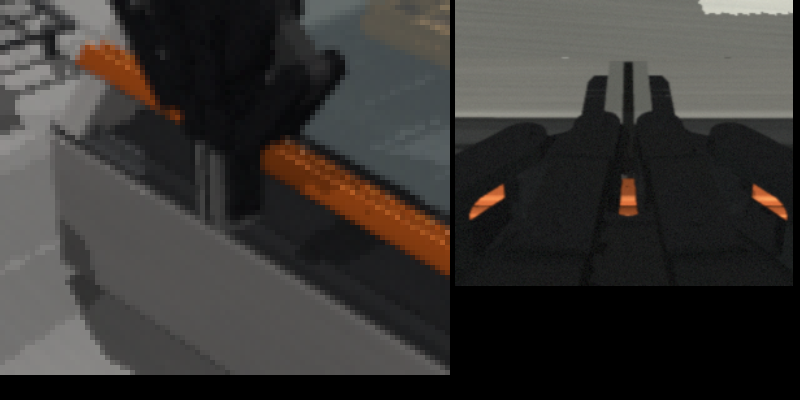

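The visible tip at (220,225) is about 32 mm above the reported TCP, so around z 0.125. That is now well below the lip's lower edge. I'll move forward to contact.

Emit:
{"method": "drive_tool", "body": {"fingers": [255,255,255,255,255,255,255,255,255], "xyz": [[-0.02,0,0.005],[-0.035,0,0.005],[-0.045,0,0.005],[-0.05,0,0.005],[-0.055,0,0.005],[-0.06,0,0.005],[-0.065,0,0.005],[-0.07,0,0.005],[-0.07,0,0.005]], "twist": [0,0,0,0,0,0,0,0,0]}}

```text
clock: 7.2
tool_pos: [0.5226, 0.105, 0.0909]
tcp_rot: [[-0.997, -0.079, -0.015], [-0.079, 0.997, -0.002], [0.015, -0.001, -1.0]]
force: [-33.7, -5.5, 25.3]
width: 0.0001
grip_force: 17.4
```

The force of (-34, +25) N is a friction-limited push against the lip's lower edge, nearly square to the slope. I'll ease off 4 mm and move up along the slope.

Emit:
{"method": "drive_tool", "body": {"fingers": [255,255,255,255,255,255,255,255,255], "xyz": [[0.01,0,0],[0.01,0,-0.01],[0.002,0,-0.0195],[-0.006,0,-0.029],[-0.014,0,-0.0385],[-0.022,0,-0.048],[-0.03,0,-0.0575],[-0.038,0,-0.067],[-0.038,0,-0.067]], "twist": [0,0,0,0,0,0,0,0,0]}}

```text
clock: 7.95
tool_pos: [0.5434, 0.1068, 0.1182]
tcp_rot: [[-0.997, -0.078, -0.001], [-0.078, 0.997, -0.0], [0.001, 0.0, -1.0]]
force: [-7.6, -0.9, 5.5]
width: -0.0003
grip_force: 3.8
```

Run:
```python
from h import *
i=get_image("side"); j=get_image("top"); s=sense(); print(s["tool_pos"],s["force"])
for t in("lip_mid",):
    for k in(i,j):
        for r in place_of(t,k)[:2]: print(r["conf"],w(k,r["location"]).round(4))
b=i["pixels"][70:220,180:380]; cv2.imwrite("pics/f.png",cv2.resize(b,None,fx=4,fy=4,interpolation=cv2.INTER_CUBIC)[:,:,::-1])
```

```text
[0.54330902 0.10675264 0.11791972] [-6.92762002 -0.97570198  4.10763783]
0.84 [0.5754 0.1034 0.1546]
```

View pics/f.png

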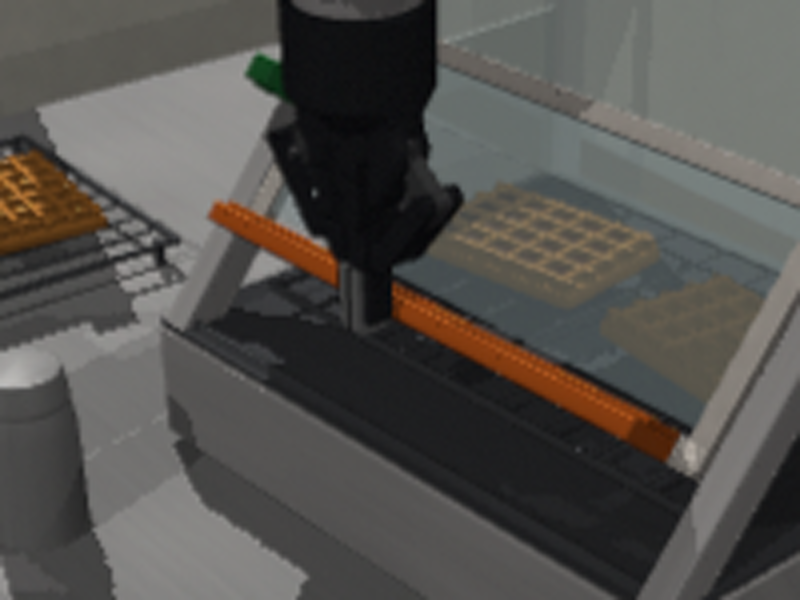

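The lip has moved up about 33 mm, with the fingertips beneath it and the clip visible at (265,72). I'll continue 65 mm along the slope.

Emit:
{"method": "drive_tool", "body": {"fingers": [255,255,255,255,255,255,255,255,255,255,255,255], "xyz": [[-0.008,0,-0.0095],[-0.019,0,-0.0225],[-0.03,0,-0.036],[-0.041,0,-0.049],[-0.052,0,-0.062],[-0.063,0,-0.075],[-0.074,0,-0.088],[-0.085,0,-0.101],[-0.095,0,-0.113],[-0.101,0,-0.12],[-0.1045,0,-0.1245],[-0.1045,0,-0.1245]], "twist": [0,0,0,0,0,0,0,0,0,0,0,0]}}

```text
clock: 9.15
tool_pos: [0.585, 0.1099, 0.1678]
tcp_rot: [[-0.997, -0.078, -0.001], [-0.078, 0.997, -0.0], [0.001, -0.0, -1.0]]
force: [-6.0, -0.7, 5.1]
width: 0.0001
grip_force: 3.1
```

Run:
```python
from h import *
look(things=("lip_mid","mark"),tag="g"); print(sense()["force"])
i=cv2.imread("pics/side_g.png")[60:180,210:370]; j=cv2.imread("pics/top_g.png")[80:190,80:340]
o=np.zeros((600,800,3),np.uint8); o[:360,:480]=cv2.resize(i,None,fx=3,fy=3,interpolation=cv2.INTER_CUBIC); o[365:585,:520]=cv2.resize(j,None,fx=2,fy=2,interpolation=cv2.INTER_CUBIC)
cv2.imwrite("pics/g.png",o)
```

```text
side lip_mid 0.56 [0.6218 0.1064 0.2041] {}
side mark 0.51 [0.6116 0.2997 0.2203] {}
top mark 0.55 [0.6113 0.2966 0.2149] {}
[-6.31737483 -0.7728381   3.54251493]
```

View pics/g.png

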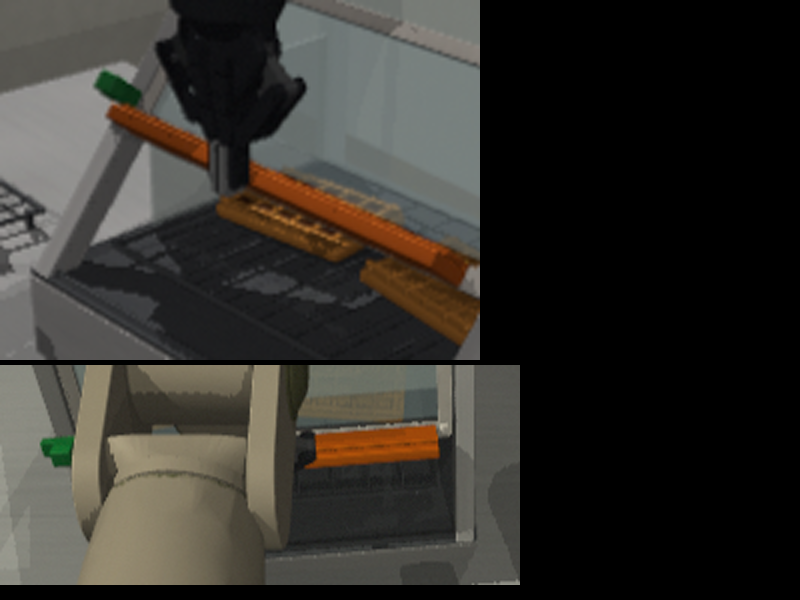

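The lip is about 15–20 mm below the clip (clip at (118,88), lip end at (112,112) in the side crop). I'll retract so I can measure the remaining gap with nothing in the way.

Emit:
{"method": "drive_tool", "body": {"fingers": [255,255,255,255,255,255,255,255,255,255], "xyz": [[0.01,0,0],[0.03,0,0],[0.08,0,0],[0.16,0,0],[0.25,0,0],[0.34,0,0],[0.43,0,0],[0.49,0,0],[0.5,0,0],[0.5,0,0]], "twist": [0,0,0,0,0,0,0,0,0,0]}}

```text
clock: 10.28
tool_pos: [0.3856, 0.0944, 0.1678]
tcp_rot: [[-0.997, -0.078, 0.002], [-0.078, 0.997, -0.0], [-0.002, -0.0, -1.0]]
force: [0.4, 0.9, -0.3]
width: -0.0003
grip_force: 0.0
```

```bash
cat > gap.py <<'E'
from fit import *
def gap(tag):
    for c in("side","top"):
        i=get_image(c); save(i,c+tag); P=i["pixels"].astype(int); r,g,b=P[...,0],P[...,1],P[...,2]
        H,S,V=cv2.cvtColor(i["pixels"],cv2.COLOR_RGB2HSV).transpose(2,0,1).astype(int)
        for t,col in(("mark",(g>r+20)&(g>b+15)),("lip_mid",(H>=2)&(H<=16)&(S>150))):
            q=np.array([.5435,.1029,.074]); s0=.155 if t=="mark" else .14
            y,l,o=(.192,.034,.033) if t=="mark" else (0,.33,.041)
            h=np.zeros((420,560),np.uint8); cv2.fillConvexPoly(h,hull(i,q,s0,y,l,o).astype(np.int32),1)
            m=col&(cv2.dilate(h,np.ones((41,41)))>0)
            n,L,st,_=cv2.connectedComponentsWithStats(m.astype(np.uint8)); k=1+st[1:,4].argmax(); m=(L==k).astype(np.float32)
            best=None
            for yw in ([0.074] if t=="mark" else [.074]):
                f=lambda v:loss(i,m,np.r_[q[:2],q[2]+(v[2] if len(v)>2 else 0)],v[0],y+v[1],l,o)
                x0=np.array([s0,0.]+([0.] if t!="mark" else [])); sim=np.vstack([x0]+[x0+d for d in np.diag([.012,.008,.02][:len(x0)])])
                R=minimize(f,x0,method="Nelder-Mead",options=dict(initial_simplex=sim,xatol=1e-5,fatol=1e-5))
            print(c,t,"s,dy,dyaw",R.x.round(4),"loss",round(R.fun,3),"area",m.sum(),"bbox",st[k])
        for t in("lip_mid","mark"):
            for r_ in place_of(t,i)[:2]: print("   ",c,t,round(r_["conf"],2),w(i,r_["location"]).round(4))
E
python3 -c "
from gap import *
gap('_h'); print(sense()['tool_pos'])
i=cv2.imread('pics/side_h.png')[75:185,225:355]; j=cv2.imread('pics/top_h.png')[95:175,80:330]
o=np.zeros((600,800,3),np.uint8); o[:330,:390]=cv2.resize(i,None,fx=3,fy=3,interpolation=cv2.INTER_NEAREST); o[335:335+240,:750]=cv2.resize(j,None,fx=3,fy=3,interpolation=cv2.INTER_NEAREST)
cv2.imwrite('pics/h.png',o)
"
```

```text
side mark s,dy,dyaw [0.1564 0.003 ] loss 0.624 area 100.0 bbox [242  83  15  12 100]
side lip_mid s,dy,dyaw [ 0.1379 -0.0057  0.0021] loss 0.531 area 2199.0 bbox [ 246   95  125   80 2199]
    side lip_mid 0.81 [0.6192 0.1092 0.202 ]
    side mark 0.68 [0.6092 0.2976 0.2169]
top mark s,dy,dyaw [0.1555 0.0018] loss 0.425 area 236.0 bbox [100 115  20  16 236]
top lip_mid s,dy,dyaw [ 0.1372 -0.0064 -0.003 ] loss 0.075 area 2863.0 bbox [ 127  110  173   30 2863]
    top lip_mid 0.77 [0.6143 0.103  0.2093]
    top mark 0.56 [0.6152 0.2989 0.2195]
[0.38643717 0.09431615 0.16690217]
```

Run:
```python
from fit import *
q=np.array([.5435,.1029,.074])
for c in("side","top"):
    i=get_image(c); P=i["pixels"].astype(int)
    for s in(.150,.156): print(c,"clip hull",np.round(hull(i,q,s,.192,.034,.033).reshape(-1,2)).astype(int).tolist())
    print(c,"lip hull .1375",np.round(hull(i,q,.1375,-.006,.33,.041).reshape(-1,2)).astype(int).tolist())
    x0,y0=(238,78) if c=="side" else (96,110)
    for y in range(y0,y0+26): print(y,''.join('G' if g>r+20 and g>b+15 else 'g' if g>r+8 and g>b+5 else 'O' if r>g+50 and r>100 and b<40 else 'o' if r>g+30 else 'K' if max(r,g,b)<45 else '.' for r,g,b in P[y,x0:x0+44]))
```

```text
side clip hull [[257, 93], [254, 99], [245, 95], [236, 89], [240, 83], [248, 87]]
side clip hull [[259, 91], [255, 97], [247, 93], [238, 87], [241, 81], [250, 85]]
side lip hull .1375 [[367, 149], [363, 156], [256, 106], [245, 99], [248, 92], [357, 142]]
78 ............................................
79 ............................................
80 ............................................
81 ............................................
82 ............................................
83 ......GGg...................................
84 .....GGGGG..................................
85 ....gGGGGGGG................................
86 ....GGGGGGGGGG..............................
87 ...gGGGGGGGGGGg.............................
88 ...gGGGGGGGGGGGG............................
89 ....gGGGGGGGGGGGGg..........................
90 .....gGGGGGGGGGGGGG.........................
91 ......ggGGGGGGGGGGG.........................
92 ........gGGGGGGGGGG.........................
93 ...........gGGGGGGg.........................
94 ...............gGG..........................
95 .........oOoOOO...........
[... 1244 characters left out ...]
..............
122 .....GGGGGGGGGGGGGGGGGGG..............oooooo
123 .....GGGGGGGGGGGGGGGGGGG..........OOOOOOOOOO
124 .....gGGGGGGGGGGGGGGGGGg.........oOOOOOOOOOO
125 ......GGGGGGGGGGGGGGGGG..........OOOOOOOOOOO
126 .........GGGGGGGGGGGGGg.........oOOOOOOOOOOO
127 .........gGGGGGGGGGGGG..........OOOOOOOOOOOO
128 ..........GGGGGGGGGGGG..........OOOOOOOOOOOO
129 ..........GGGGGGGGGGG..........OOOOOOOOOOOOO
130 ..........gGGGggGgggg..........OOOOOOOOOOOoo
131 ...............................oOoOOOOOOOOOO
132 ...............................oOOOOOOOOOOOO
133 ...............................OOOOOOOOOOOOO
134 ...............................OOOOOOOOOOOOO
135 ...............................OOOOOOOOOOOOO
```

```bash
cat > lipside.py <<'E'
from fit import *
def lipside(smin=.11,smax=.17,xm=278):
    i=get_image("side"); P=i["pixels"].astype(int); r,g,b=P.transpose(2,0,1); q=np.array([.5435,.1029,.074])
    m=(r>g+30)&(b<60); h=np.zeros((420,560),np.uint8)
    for s in np.linspace(smin,smax,7): cv2.fillConvexPoly(h,hull(i,q,s,0,.33,.041).astype(np.int32),1)
    m&=cv2.dilate(h,np.ones((7,7)))>0; m[:,xm:]=0
    n,L,st,_=cv2.connectedComponentsWithStats(m.astype(np.uint8)); k=1+st[1:,4].argmax(); m=(L==k)
    out=[]
    for dy in(-.009,-.006,-.003,0):
      for s in np.arange(smin,smax,.0005):
        M=np.zeros((1680,2240),np.uint8); cv2.fillConvexPoly(M,np.round((hull(i,q,s,dy,.33,.041)+.5)*4-.5).astype(np.int32),1)
        M=cv2.resize(M.astype(np.float32),(560,420),interpolation=cv2.INTER_AREA); M[:,xm:]=0
        out.append((np.abs(M-m).sum()/m.sum(),round(s,4),dy))
    print("side lip",sorted(out)[:3],m.sum())
E
python3 -c "
from lipside import *
lipside()"
```

```text
side lip [(np.float64(0.3414301310043668), np.float64(0.139), -0.009), (np.float64(0.3452510917030568), np.float64(0.1395), -0.009), (np.float64(0.35207423580786024), np.float64(0.14), -0.009)] 229
```

The fits put the gap at about 17.5 mm. I'll re-contact at the same pose and go up 17 mm more.

Emit:
{"method": "drive_tool", "body": {"fingers": [255,255,255,255,255,255,255,255,255,255,255,255,255,255,255], "xyz": [[-0.03,0,0],[-0.1,0,0],[-0.18,0,0],[-0.27,0,0],[-0.36,0,0],[-0.43,0,0],[-0.475,0,0],[-0.49,0,0],[-0.498,0,0],[-0.5,0,-0.002],[-0.507,0,-0.01],[-0.514,0,-0.018],[-0.521,0,-0.026],[-0.527,0,-0.0325],[-0.527,0,-0.0325]], "twist": [0,0,0,0,0,0,0,0,0,0,0,0,0,0,0]}}

```text
clock: 11.98
tool_pos: [0.596, 0.1109, 0.1815]
tcp_rot: [[-0.997, -0.078, 0.001], [-0.078, 0.997, 0.0], [-0.001, 0.0, -1.0]]
force: [-5.2, -0.1, 2.8]
width: 0.0004
grip_force: 2.6
```

Emit:
{"method": "drive_tool", "body": {"fingers": [255,255,255,255,255,255,255,255,255,255], "xyz": [[0.01,0,0],[0.03,0,0],[0.08,0,0],[0.16,0,0],[0.25,0,0],[0.34,0,0],[0.43,0,0],[0.49,0,0],[0.5,0,0],[0.5,0,0]], "twist": [0,0,0,0,0,0,0,0,0,0]}}

```text
clock: 12.82
tool_pos: [0.3963, 0.0952, 0.181]
tcp_rot: [[-0.997, -0.078, 0.003], [-0.078, 0.997, -0.0], [-0.003, -0.0, -1.0]]
force: [1.6, -0.8, 0.5]
width: 0.0005
grip_force: 0.0
```

```bash
python3 -c "
from gap import *
from lipside import *
gap('_k'); lipside(.135,.175)
i=cv2.imread('pics/side_k.png')[70:140,225:315]; j=cv2.imread('pics/top_k.png')[85:150,90:190]
o=np.zeros((600,800,3),np.uint8); o[:350,:450]=cv2.resize(i,None,fx=5,fy=5,interpolation=cv2.INTER_NEAREST)[:350,:450]; o[270:595,300:800]=cv2.resize(j,None,fx=5,fy=5,interpolation=cv2.INTER_NEAREST)
o=np.zeros((600,800,3),np.uint8); o[:280,:360]=cv2.resize(i,None,fx=4,fy=4,interpolation=cv2.INTER_NEAREST); o[:260,370:770]=cv2.resize(j,None,fx=4,fy=4,interpolation=cv2.INTER_NEAREST)
o[290:590,:400]=cv2.resize(cv2.imread('pics/side_k.png'),(400,300)); o[290:590,400:]=cv2.resize(cv2.imread('pics/top_k.png'),(400,300))
cv2.imwrite('pics/k.png',o)
"
```

```text
side mark s,dy,dyaw [0.157  0.0053] loss 1.952 area 55.0 bbox [242  83  10  10  55]
side lip_mid s,dy,dyaw [ 0.1543 -0.0029 -0.0098] loss 0.646 area 2819.0 bbox [ 249   88  126   87 2819]
    side lip_mid 0.6 [0.6295 0.108  0.2195]
    side mark 0.53 [0.6103 0.2977 0.2168]
top mark s,dy,dyaw [0.1555 0.0018] loss 0.425 area 236.0 bbox [100 115  20  16 236]
top lip_mid s,dy,dyaw [ 1.551e-01 -6.300e-03 -1.000e-04] loss 0.073 area 2901.0 bbox [ 124  102  176   30 2901]
    top lip_mid 0.78 [0.6294 0.1    0.2209]
    top mark 0.73 [0.6115 0.298  0.2209]
side lip [(np.float64(0.4079601990049751), np.float64(0.1565), -0.009), (np.float64(0.41262437810945274), np.float64(0.1555), -0.009), (np.float64(0.41262437810945274), np.float64(0.157), -0.009)] 201
```

View pics/k.png

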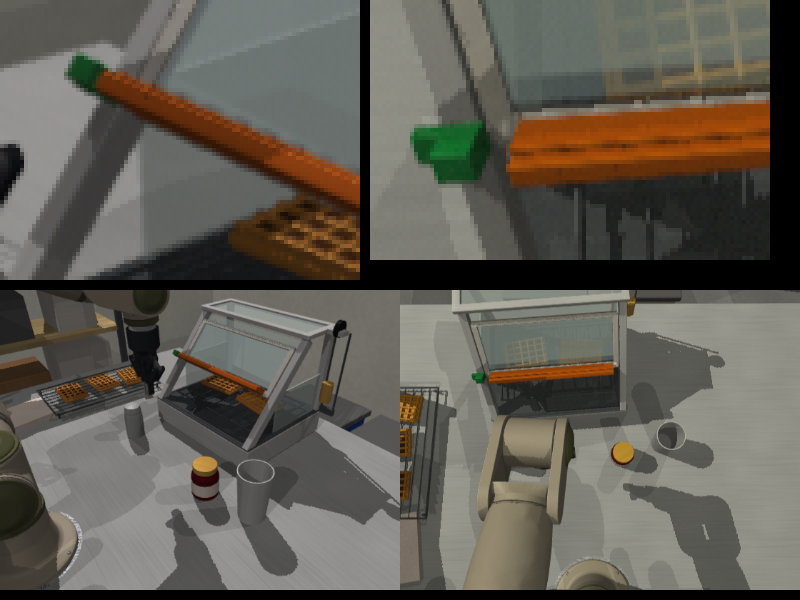

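The lip is level with the clip. The top fit puts the lip at 155.1 mm up the slope and the clip at 155.5 mm, and the side fit agrees within about 1 mm. In the side crop the clip at (85,72) lines up with the lip's end. The cup, jar and shaker are where they were, and the arm is clear.

```bash
python3 -c "
from rig import *
print(sign_off())"
```

```text
the job is handed in; nothing more can be done
None
```

The window stands with its lip level with the green clip (within about 1 mm by my camera fits), the clip, cup, jar and shaker look undisturbed, and the job was handed in at about 13 s; the tool could not be tilted, so I pushed with shut, upright fingertips on the lip's lower front edge.

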